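# Sort leftover cabinet parts into the wood and metal trays

### The job

Sort the four loose cabinet parts by material: the wooden dowel and the plywood block go to the plywood tray, the aluminium tube and the aluminium channel to the dark steel tray. In each tray the round rod lies across both V saddles, centred and settled in the Vs, and the other part stands flat, the same way up as you found it, in the middle of the open bay. Set each part down rather than drop it, and leave the glue bottle, the hammer and the tub of screws where they are.

Things in the scene. Friction and masses are not known exactly. Their poses are not given: they have to be found in the camera images.
- dowel: brown wooden dowel, round, 22 mm diameter, 120 mm long; origin at its centre on the axis, x along the axis. At the start it lies in one of the two places of the blue cradle, axis 36 mm above the bench and parallel to the cradle's x. About 35 g. It can roll about its axis.
- tube: bright aluminium tube with dark ends, 22 mm diameter, 120 mm long; origin at its centre on the axis, x along the axis. At the start it lies in the other place of the cradle, axis 36 mm above the bench. About 60 g.
- block: birch plywood block with dark ply stripes round its sides, 50 (x) x 34 (y) x 28 (z) mm; origin at the centre of its underside. Starts standing on the bench, any yaw. About 35 g.
- channel: short aluminium U channel, open upwards, black inside, 50 mm long (x), 34 mm wide over the outside of its two walls (y), 28 mm high, walls and floor 5 mm; origin at the centre of its underside. Starts standing on the bench, any yaw; grip it across the outside of the walls. About 50 g.
- wood_tray: plywood-coloured tray, fixed; plate 130 x 190 x 6 mm, origin under its centre, z up. At y -50 mm two V saddles (x -40 and +40, 12 mm thick, tops 40 mm high, 68 mm free between) carry a 22 mm rod along tray x, axis 36 mm above the bench. At y +45.5, x 0 is the centre of the open bay, inside 122 (x) x 91 (y) mm, floor 6 mm above the bench, lip 4 mm high. For the wooden parts.
- metal_tray: dark steel tray, fixed; plate 130 x 190 x 6 mm, origin under its centre, z up. At y -50 mm two V saddles (x -40 and +40, 12 mm thick, tops 40 mm high, 68 mm free between) carry a 22 mm rod along tray x, axis 36 mm above the bench. At y +45.5, x 0 is the centre of the open bay, inside 122 (x) x 91 (y) mm, floor 6 mm above the bench, lip 4 mm high. For the aluminium parts.
- cradle: blue plastic cradle fixed to the bench, base plate 110 x 160 x 6 mm, origin under its centre, z up. Two places for rods along its x, at y = -45 and +45 mm, each with two 12 mm thick V saddles at x = -40 and +40 mm (68 mm free between them, down to the 6 mm plate).
- glue: bystander: cream glue bottle with yellow cap, 52 mm diameter, 130 mm tall, origin under its centre; leave it alone.
- hammer: bystander: hammer with yellow handle lying flat beyond the trays; leave it alone.
- screw_tub: bystander: clear open tub of screws, 100 x 85 x 50 mm, origin under its centre; leave it alone.
There are look-alikes about, which are no part of the job. Leave any green look-alike of the tube alone.

How it is judged:
By the outcome, as a careful person would: the job done as asked, in the order asked, and still so for the second after the job is handed in, with the robot touching nothing.
It also fails if it takes over 115 s, if anything falls off the work surface, if the arm or the gripper's body presses on something with over 40 N, if the wrist force passes 120 N, or if a joint passes its speed limit or range.

### The arm

A 6-joint arm with a two-finger parallel gripper is mounted at the origin on the work surface. World frame = base frame: x ahead of the robot, y to its left, z up, the work surface at z = 0. Lengths are in m, angles in rad, forces in N, time in s.
With the tool pointing down it reaches from about 0.35 to 0.775 m from the base axis. Payload 7.3 kg.
Tool frame: the origin (TCP) lies on the mounting face of the last link; the fingertips stand 178 mm ahead of it and the grasp point (between the pads) lies 159 mm ahead of it (robot.grip_depth is the distance from the TCP to the grasp point, in m); z points along the fingers, y is the line along which they close (so a half turn about z gives the same grasp; the last joint's range is limited). The gripper opens to 92 mm and grips with 3 to 60 N. Pads are 19 mm wide; open, the fingers measure 130 mm over their backs; the gripper's body (75 mm by 190 mm) begins 47 mm behind the grasp point.
Start: joints at [1.027, 0.342, 1.524, -0, 1.275, -0.146], TCP at [0.203, 0.484, 0.405] pointing down, gripper open.
Joint ranges: [-2.53, 2.53], [-0.77, 2.02], [0.04, 2.7], [-1, 4.14], [0.28, 2.66], [-3.11, 3.11]. Speed limits (rad/s): [2.57, 2.57, 3.14, 3.14, 3.14, 3.14].

### API

Orientations are given as [roll, pitch, yaw] about the fixed x, y, z axes, in that order (R = Rz(yaw) Ry(pitch) Rx(roll)).
In Python, from cell import observe, cams, robot, models gives the robot as it stands.
- The arm moves only by the shell command python3 -m jog 'ROWS' [FORCE]. ROWS is JSON, a list of rows, each a list of 3 entries, a list of its own where there are three numbers: the shift along the tool's x, y, z each as a share of 0.4 m, from -1 to 1, then the turn about the tool's z as a share of pi rad, from -1 to 1, then the closure, from 0 (fully open) to 1 (shut). In form: [[[x, y, z], turn, jaw], ...]. A call has 1 to 12 rows; each row is the pose to reach, as a shift and turn from the pose commanded when the call began, along the tool's axes at that moment, turning the shorter way round; what a row does not reach only later rows make up. A row lasts 1/8 s, in which the tool goes at most 62.5 mm and 10.7 degrees, less where a joint would pass 70% of its speed; a pose out of reach is approached as far as the arm can. A call with a number of a shift or a turn outside -1 to 1 is refused whole. A call with a gripper value outside its range is refused whole. The fingers move at their own pace and stop on an object; FORCE is the grip in N (left out, the last holds). Time passes only in rows, so rows that repeat a pose let the fingers close. It gives the time, the measured TCP pose, the force, the opening and the grip force at its end, in the units of the state.
- observe(): the state, without advancing time (a new reading comes with each control period).
- cams.read_camera(name): name is "scene" or "top" or "wrist"; returns the picture (420x560x3 uint8, red, green, blue); there is no depth.
- cams.camera_model(name): a dict with "camera_matrix" (3x3 intrinsics, pixels), "k1" (the pictures are not rectified: a ray, as slopes to the right and down, at radius r is drawn at 1 + k1 r^2 times it, then the intrinsics apply), "pose" (4x4, takes a point from camera to world coordinates). Camera axes: x right, y down, z forward; pixel columns grow to the right and rows downward; lengths in m; the calibration is good to about 2 mm. A picture is of the moment at which its call begins: read the wrist's pose just before it. camera_model takes no time and is no camera call; for the wrist camera it gives the pose at the moment of the call.
- robot.hand_in(): hands the job in; it is judged then, once.
Trained networks look in the newest picture that a camera, given by its name, has taken for a name from the list of things; names that differ only in an ending like _2 or _b are one class to them, and where a whole thing is asked for, a point or a joint stands for the part that bears it (a point fixed in the world has none). Each returns a list of dicts, best first, with "confidence" (0 to 1); they miss things now and then, are a little off and sometimes report something else, mostly with a low value. They report only what shows in the picture. A call takes as long as a camera call. They do not tell look-alikes from the thing itself.
- models.find_in(target, camera): "position" ([x, y, z] in m, in world coordinates, good to about 4 mm: the middle of the surface that is visible of it).
- models.pinpoint(target, camera): "position" ([x, y, z] in m, in world coordinates, good to about 4 mm: a listed point, or the origin of a listed thing).
The state is a dict: "time": time; "qpos": joint angles; "qvel": joint speeds; "joint_efforts": joint torques, N m; "tool_pos": TCP position; "tool_rot": TCP orientation; "contact_force": force on the tool from outside, world axes, zero at the start; "torque": the same for the moment, N m; "opening": finger opening in m; "grip_force": force on a finger pad.
Only numpy, scipy, OpenCV 4.12 (cv2) and the standard library are available. Lean on these libraries where they do the work, as an engineer would, in place of code of your own. Each camera call takes 0.05 s, during which the arm holds its last target. There are 200 camera calls.

## Working session

There is one attempt and no reset: what is moved stays moved. The work goes in short steps, Python scripts to look and compute and a shell command to move; the robot and the scene stay as the last step left them, time stands still between calls to the robot, and variables do not carry over. Pictures are saved under pics/ and viewed, at most 14 in all, crops included, and the job is handed in when it is done.

```bash
ls; mkdir -p pics; python3 - <<'E'
from cell import observe,cams,robot,models
import cv2,numpy as np
s=observe();print(s['time'],s['tool_pos'],s['tool_rot'],s['opening'])
for c in ['top','scene']:
    im=cams.read_camera(c);cv2.imwrite(f'pics/{c}0.png',im[:,:,::-1])
    m=cams.camera_model(c);print(c,m['k1'],np.round(m['camera_matrix'],1).tolist(),np.round(m['pose'],3).tolist())
    for t in ['dowel','tube','block','channel','wood_tray','metal_tray','cradle','glue','hammer','screw_tub']:
        print(t,[(np.round(d['position'],3).tolist(),round(d['confidence'],2)) for d in models.pinpoint(t,c)][:3])
print(observe()['time'])
E
```

```text
pics
0.0 [0.20328325 0.48389469 0.404022  ] [-3.13999013e+00 -2.40795337e-04  2.74380247e+00] 0.0919320795147398
top -0.08009546237035543 [[466.9, 0.0, 278.5], [0.0, 466.9, 207.0], [0.0, 0.0, 1.0]] [[0.026, -0.995, 0.096, 0.445], [-1.0, -0.026, 0.002, -0.006], [0.001, -0.096, -0.995, 1.037], [0.0, 0.0, 0.0, 1.0]]
dowel [([0.608, -0.054, 0.036], 0.92)]
tube [([0.307, 0.297, 0.012], 0.68)]
block [([0.44, -0.068, -0.003], 0.86)]
channel [([0.43, 0.113, 0.002], 0.58), ([0.781, -0.014, -0.001], 0.38)]
wood_tray [([0.5, -0.304, 0.002], 0.97)]
metal_tray [([0.514, 0.319, -0.002], 0.72), ([0.44, -0.064, -0.002], 0.45)]
cradle [([0.605, -0.014, -0.001], 0.71)]
glue [([0.729, 0.221, -0.001], 0.82)]
hammer [([0.78, -0.015, -0.0], 0.97), ([0.61, -0.055, 0.038], 0.19)]
screw_tub [([0.74, -0.234, -0.001], 0.73)]
scene -0.02887584089917169 [[392.0, 0.0, 276.3], [0.0, 392.0, 209.3], [0.0, 0.0, 1.0]] [[-0.323, 0.708, -0.628, 1.143], [0.946, 0.237, -0.22, 0.191], [-0.008, -0.665, -0.747, 0.758], [0.0, 0.0, 0.0, 1.0]]
dowel [([0.613, -0.057, 0.034], 0.57)]
tube [([0.31, 0.296, 0.013], 0.75), ([0.597, 0.033, 0.04], 0.74), ([0.513, 0.311, 0.002], 0.35)]
block [([0.442, -0.061, -0.002], 0.72), ([0.51, 0.312, -0.003], 0.38)]
channel [([0.784, -0.013, 0.002], 0.72), ([0.432, 0.111, -0.004], 0.71)]
wood_tray [([0.504, -0.306, 0.0], 0.83), ([0.783, -0.012, 0.003], 0.59)]
metal_tray [([0.512, 0.31, 0.0], 0.73), ([0.44, -0.064, 0.002], 0.38)]
cradle [([0.605, -0.011, 0.003], 0.94)]
glue [([0.729, 0.221, 0.002], 0.68)]
hammer [([0.782, -0.012, 0.002], 0.68)]
screw_tub [([0.743, -0.233, 0.002], 0.8), ([0.604, -0.013, 0.0], 0.64)]
1.1
```

View pics/top0.png

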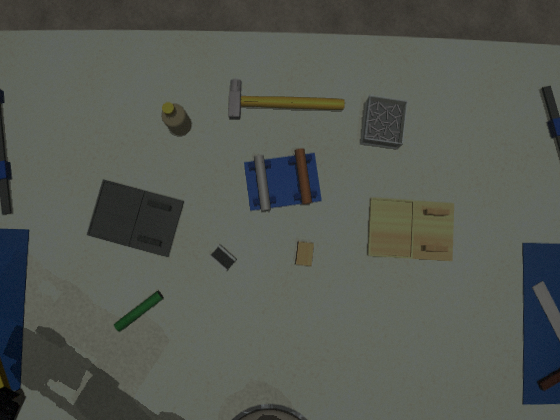

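View pics/scene0.png

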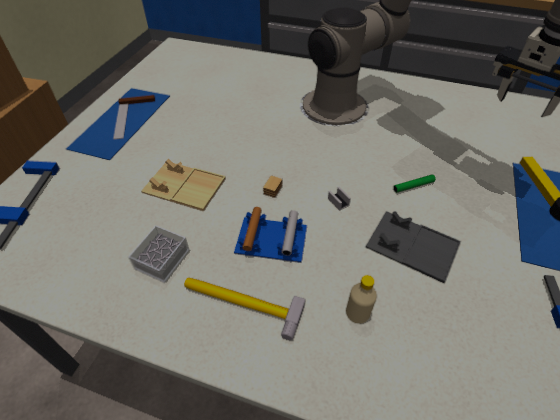

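The top view shows the cradle at about (283,181), with the dowel at (303,177) and the tube at (262,183). The block is at (304,253), the channel at (223,257), the metal tray at (136,218) and the wood tray at (411,229), with both trays' saddles on the right side. The green rod at (138,311) is the look-alike. The scene view agrees.

```bash
cat > h.py <<'E'
from cell import observe,cams,robot,models
import cv2,numpy as np
from scipy.spatial.transform import Rotation as Ro
def ray(m,px):
    d=cv2.undistortPoints(np.array(px,float).reshape(-1,1,2),m['camera_matrix'],np.array([m['k1'],0,0,0])).reshape(-1,2)
    P=np.array(m['pose']);v=np.c_[d,np.ones(len(d))]@P[:3,:3].T
    return P[:3,3],v/np.linalg.norm(v,axis=1,keepdims=True)
def plane(m,px,z):
    o,v=ray(m,px);return o+v*((z-o[2])/v[:,2])[:,None]
def proj(m,X):
    T=np.linalg.inv(m['pose']);r=cv2.Rodrigues(T[:3,:3])[0]
    return cv2.projectPoints(np.array(X,float).reshape(-1,1,3),r,T[:3,3],np.array(m['camera_matrix']),np.array([m['k1'],0,0,0]))[0].reshape(-1,2)
def tri(views): # [(m,px),...]
    A=np.zeros((3,3));b=np.zeros(3)
    for m,p in views:
        o,v=ray(m,[p]);M=np.eye(3)-np.outer(v[0],v[0]);A+=M;b+=M@o
    return np.linalg.solve(A,b)
def mod(c):
    m=dict(cams.camera_model(c));m['camera_matrix']=np.array(m['camera_matrix'],float);m['pose']=np.array(m['pose'],float);return m
def rectify(m,im,x0,y0,w,z,s=0.0005):
    # image of window: col = y decreasing, row = x decreasing
    n=int(w/s);g=np.arange(n)*s-w/2
    X,Y=np.meshgrid(x0-g,y0-g,indexing='ij')
    p=proj(m,np.c_[X.ravel(),Y.ravel(),np.full(n*n,z)]).reshape(n,n,2).astype(np.float32)
    return cv2.remap(im,p[:,:,0],p[:,:,1],cv2.INTER_LINEAR)
def rows(T): # commanded target TCP in world xyz,yaw -> tool shares
    s=observe();R=Ro.from_euler('xyz',s['tool_rot']).as_matrix()
    return np.round(R.T@(np.array(T)-s['tool_pos'])/0.4,4)
E
python3 - <<'E'
from h import *
m=mod('top');im=cv2.imread('pics/top0.png')
w=mod('wrist');T=np.linalg.inv(np.r_[np.c_[Ro.from_euler('xyz',observe()['tool_rot']).as_matrix(),observe()['tool_pos']],[[0,0,0,1]]])
print('cam in tool',np.round(T@w['pose'],3).tolist(),w['camera_matrix'][0],w['k1'])
cv2.imwrite('pics/o.png',np.hstack([cv2.resize(cv2.convertScaleAbs(rectify(m,im,x,y,.26,.006,.001),alpha=1.6),(390,390)) for x,y in [(.512,.31),(.503,-.305)]]))
for n,h,x,y,z,wd in [('metal',0,.512,.31,.006,.26),('wood',0,.503,-.305,.006,.26),('cradle',0,.605,-.013,.006,.24),('block',0,.44,-.065,.028,.09),('channel',0,.432,.112,.028,.09)]:
    r=rectify(m,im,x,y,wd,z);hsv=cv2.cvtColor(r,cv2.COLOR_BGR2HSV)
    H,S,V=[hsv[:,:,i].astype(int) for i in range(3)]
    bg=np.median(np.r_[r[0],r[-1],r[:,0],r[:,-1]],axis=0);mask=(np.abs(r.astype(int)-bg).sum(2)>45).astype(np.uint8)
    if n=='cradle': mask=((H>100)&(H<130)&(S>120)).astype(np.uint8)
    mask=cv2.morphologyEx(mask,cv2.MORPH_OPEN,np.ones((5,5)))
    c=max(cv2.findContours(mask,0,2)[0],key=cv2.contourArea);(cx,cy),(a,b),an=cv2.minAreaRect(c)
    print(n,'centre',round(x+wd/2-cx*0-cy*.0005,4),round(y+wd/2-cx*.0005,4),'size',a/2,b/2,'ang',an)
E
```

```text
cam in tool [[0.0, -0.966, -0.257, 0.07], [1.0, 0.001, -0.0, -0.001], [0.001, -0.257, 0.966, 0.021], [0.0, 0.0, 0.0, 1.0]] [305.73463295   0.         274.37171955] 0.010468019266355754
metal centre 0.5129 0.3157 size 196.1409912109375 133.183349609375 ang 13.344450950622559
wood centre 0.4629 -0.3486 size 87.42230987548828 55.51217269897461 ang 2.5261166095733643
cradle centre 0.6033 -0.0117 size 108.37840270996094 69.29727935791016 ang 80.77011108398438
block centre 0.4444 -0.0615 size 38.01774215698242 52.877540588378906 ang 4.899092674255371
channel centre 0.4318 0.1116 size 52.449951171875 34.557403564453125 ang 40.50285339355469
```

View pics/o.png

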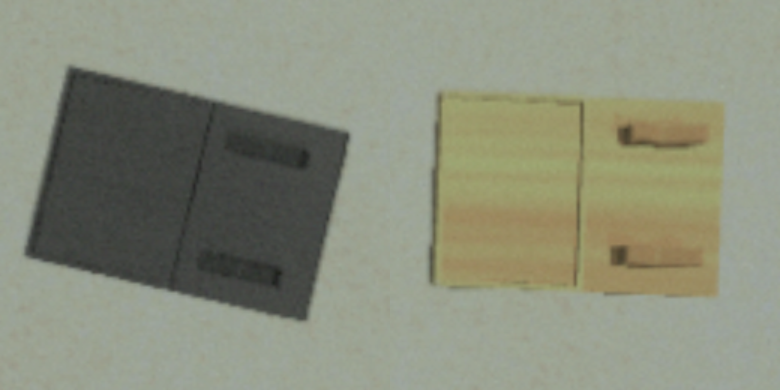

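The rectified crops show both trays clearly, with the saddles on the right (-y) side. The metal tray's yaw is about -13° and the wood tray's about -2°. Next I move the wrist camera over the parts.

```bash
python3 -m jog '[[[-0.92,-0.6,0],0.178,0],[[-0.92,-0.6,0],0.178,0],[[-0.92,-0.6,0],0.178,0],[[-0.92,-0.6,0],0.178,0],[[-0.92,-0.6,0],0.178,0],[[-0.92,-0.6,0],0.178,0],[[-0.92,-0.6,0],0.178,0],[[-0.92,-0.6,0],0.178,0],[[-0.92,-0.6,0],0.178,0],[[-0.92,-0.6,0],0.178,0]]'
cat > snap.py <<'E'
from h import *
import sys,json
n=sys.argv[1];m=mod('wrist');im=cams.read_camera('wrist')[:,:,::-1].copy()
cv2.imwrite(f'pics/{n}.png',im);np.savez(f'pics/{n}.npz',K=m['camera_matrix'],k1=m['k1'],P=m['pose'])
s=observe();print(s['time'],s['tool_pos'],np.degrees(s['tool_rot']),s['qpos'])
for t in sys.argv[2:]: print(t,[(np.round(d['position'],3).tolist(),round(d['confidence'],2)) for d in models.pinpoint(t,'wrist')][:3])
E
python3 snap.py w1 dowel tube block channel cradle
```

```text
time: 2.35
tool_pos: [0.4489, 0.1214, 0.4048]
tool_rot: [3.142, -0.0, 2.187]
contact_force: [0.1, -0.6, 0.1]
opening: 0.0917
grip_force: 0.0
2.4 [0.44893267 0.12146611 0.4048307 ] [ 1.79991896e+02 -1.35478163e-02  1.25299783e+02] [ 9.91329575e-02  2.32176171e-01  1.67913471e+00  2.92239973e-04
  1.23027569e+00 -5.17062068e-01]
dowel []
tube [([0.593, 0.034, 0.039], 0.84), ([0.436, 0.114, 0.003], 0.2)]
block [([0.445, -0.063, 0.0], 0.97)]
channel [([0.429, 0.115, 0.003], 0.71)]
cradle [([0.605, -0.01, 0.008], 0.65)]
```

View pics/w1.png

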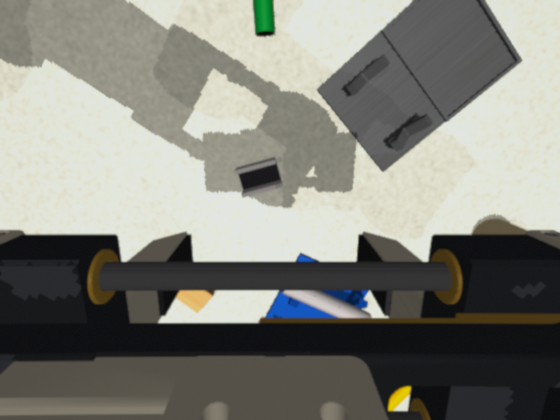

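Positive turn lowers yaw. The wrist camera sees usefully ahead along tool x, in the upper half of the picture: channel at (260,176), tube at about (320,303). I turn so the cradle and block lie in that half, and take two views.

```bash
python3 -m jog '[[[-0.18,-0.1,0],0.646,0],[[-0.18,-0.1,0],0.646,0],[[-0.18,-0.1,0],0.646,0],[[-0.18,-0.1,0],0.646,0],[[-0.18,-0.1,0],0.646,0],[[-0.18,-0.1,0],0.646,0],[[-0.18,-0.1,0],0.646,0],[[-0.18,-0.1,0],0.646,0],[[-0.18,-0.1,0],0.646,0],[[-0.18,-0.1,0],0.646,0],[[-0.18,-0.1,0],0.646,0],[[-0.18,-0.1,0],0.646,0]]'
python3 -m jog '[[[0,0,0],0,0],[[0,0,0],0,0]]' >/dev/null; python3 snap.py w2 dowel tube block channel cradle
python3 -m jog '[[[-0.025,0.3,0],0,0],[[-0.025,0.3,0],0,0],[[-0.025,0.3,0],0,0],[[-0.025,0.3,0],0,0],[[-0.025,0.3,0],0,0]]' >/dev/null; python3 snap.py w3 dowel tube block channel cradle
python3 -c "
import cv2,numpy as np
a=[cv2.convertScaleAbs(cv2.imread(f'pics/{n}.png')[:240],alpha=1) for n in ('w2','w3')];cv2.imwrite('pics/w23.png',np.vstack(a))"
```

```text
time: 4.15
tool_pos: [0.4584, 0.0385, 0.4047]
tool_rot: [-3.142, -0.0, 0.157]
contact_force: [-0.2, -0.4, -1.2]
opening: 0.092
grip_force: 0.0
4.45 [0.45842391 0.03834484 0.40470936] [-1.79997171e+02 -4.92357557e-03  8.96880671e+00] [-8.34215273e-02  2.22974258e-01  1.69176445e+00  7.26448726e-05
  1.22678221e+00  1.33081509e+00]
dowel [([0.612, -0.059, 0.036], 0.91)]
tube [([0.597, 0.032, 0.039], 0.61)]
block [([0.446, -0.063, -0.004], 0.59)]
channel [([0.435, 0.114, 0.002], 0.72)]
cradle [([0.603, -0.012, 0.005], 0.62), ([0.597, 0.036, 0.039], 0.48)]
5.375 [ 0.46703278 -0.0806186   0.40478236] [-1.79984538e+02 -6.52398700e-03  8.99586811e+00] [-3.32929924e-01  2.48525411e-01  1.65717884e+00  3.08854303e-04
  1.23591494e+00  1.08075736e+00]
dowel [([0.612, -0.059, 0.037], 0.61)]
tube [([0.593, 0.035, 0.039], 0.85)]
block [([0.446, -0.06, -0.002], 0.97)]
channel [([0.431, 0.115, 0.004], 0.97)]
cradle [([0.601, -0.009, 0.003], 0.68)]
```

View pics/w23.png

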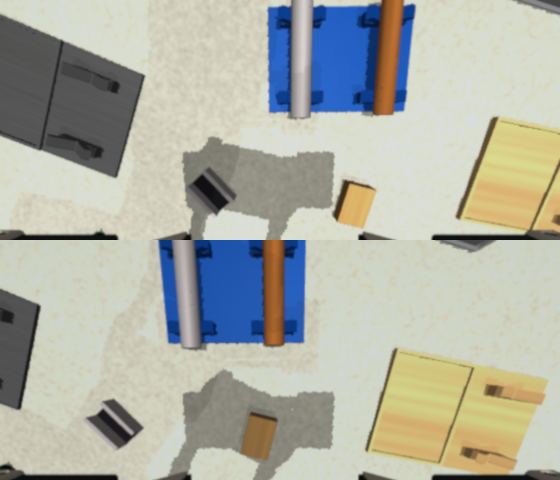

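w2 and w3 show the tube's near end at (301,117) / (190,107), the dowel's at (385,114) / (274,105), the block at (355,204) / (259,197) and the channel at (212,190) / (114,184). These match the network reports. Next I refine them with rectified masks and a plane sweep for heights.

```bash
cat >> h.py <<'E'
def load(n):
    if n=='top0': return mod('top'),cv2.imread('pics/top0.png')
    d=np.load(f'pics/{n}.npz');return dict(camera_matrix=d['K'],k1=float(d['k1']),pose=d['P']),cv2.imread(f'pics/{n}.png')
def blob(n,f,x,y,z,wd,k=5):
    m,im=load(n);r=rectify(m,im,x,y,wd,z);hsv=cv2.cvtColor(r,cv2.COLOR_BGR2HSV).astype(int)
    k_=f(hsv[:,:,0],hsv[:,:,1],hsv[:,:,2]).astype(np.uint8);k_=cv2.morphologyEx(cv2.morphologyEx(k_,cv2.MORPH_OPEN,np.ones((k,k))),cv2.MORPH_CLOSE,np.ones((k,k)))
    cs=cv2.findContours(k_,0,2)[0]
    if not cs: return None
    c=max(cs,key=cv2.contourArea);R=cv2.minAreaRect(c);b=cv2.boxPoints(R)
    e=[b[1]-b[0],b[2]-b[1]];e=max(e,key=np.linalg.norm);yaw=np.degrees(np.arctan2(-e[0],-e[1]))%180 # world angle of the long side
    return round(x+wd/2-R[0][1]*.0005,4),round(y+wd/2-R[0][0]*.0005,4),np.round(np.sort(R[1])/2,1),round(yaw,1)
def sweep(a,b,x,y,wd,zs):
    A,B=load(a),load(b);o=[]
    for z in zs:
        p,q=[cv2.GaussianBlur(cv2.cvtColor(rectify(*v,x,y,wd,z),cv2.COLOR_BGR2GRAY),(5,5),0) for v in (A,B)]
        o.append(float(cv2.matchTemplate(p,q,cv2.TM_CCOEFF_NORMED)[0,0]))
    return round(float(zs[int(np.argmax(o))]),4),round(max(o),3)
E
python3 - <<'E'
from h import *
br=lambda H,S,V:((H<15)&(S>130))
wd=lambda H,S,V:((H<28)&(S>75))
tb=lambda H,S,V:((S<60)&(V>70))
for n in ('top0','w2','w3'):
    print(n,'dowel',blob(n,br,.61,-.057,.036,.16),'tube',blob(n,tb,.595,.034,.036,.10))
    print('  cradle',blob(n,lambda H,S,V:((H>100)&(H<130)&(S>110)),.604,-.012,.006,.22,81))
    print('  block',blob(n,wd,.444,-.062,.028,.1),'wood',blob(n,wd,.503,-.305,.006,.26,21),'metal',blob(n,lambda H,S,V:((V<110)),.512,.313,.006,.28,21))
zs=np.arange(-.01,.07,.002)
print('block',sweep('w2','w3',.444,-.062,.03,zs),'channel',sweep('w2','w3',.432,.114,.05,zs),'tube',sweep('w2','w3',.565,.03,.04,zs),'dowel',sweep('w2','w3',.575,-.062,.04,zs))
m2,m3=load('w2')[0],load('w3')[0]
for n,a,b in [('tubeend',(301,117),(190,107)),('dowelend',(385,114),(274,105)),('block c',(347,183),(251,173)),('chan rim',(205,169),(112,162))]:print(n,np.round(tri([(m2,a),(m3,b)]),4))
E
```

```text
top0 dowel (0.6124, -0.0554, array([ 16.1, 118.1]), np.float32(8.4)) tube (0.5953, 0.0688, array([30.5, 99.5]), np.float32(0.0))
  cradle (0.6028, -0.0115, array([ 71. , 103.5]), np.float32(0.0))
  block (0.4441, -0.0623, array([34.3, 49.1]), np.float32(174.3)) wood (0.4691, -0.3005, array([ 58.4, 185.2]), np.float32(87.2)) metal (0.5122, 0.3133, array([279.5, 279.5]), np.float32(90.0))
w2 dowel (0.6055, -0.0574, array([ 21.1, 109. ]), np.float32(9.2)) tube (0.5953, 0.048, array([72. , 99.5]), np.float32(0.0))
  cradle (0.6031, -0.0183, array([ 73.4, 109.1]), np.float32(8.7))
  block (0.4449, -0.0609, array([39.9, 51.7]), np.float32(174.7)) wood (0.5048, -0.269, array([128.5, 132. ]), np.float32(90.0)) metal (0.5122, 0.3133, array([279.5, 279.5]), np.float32(90.0))
w3 dowel (0.6003, -0.0588, array([20.9, 99.9]), np.float32(9.5)) tube (0.588, 0.0665, array([35., 85.]), np.float32(0.0))
  cradle (0.5997, -0.0093, array([ 73.4, 105.6]), np.float32(8.8))
  block (0.4453, -0.0648, array([34. , 53.7]), np.float32(174.7)) wood (0.4698, -0.3036, array([ 63.5, 188.8]), np.float32(87.0)) metal (0.5123, 0.3133, array([279.5, 279.5]), np.float32(0.0))
block (0.05, 0.653) channel (0.016, 0.696) tube (0.038, 0.905) dowel (0.038, 0.791)
tubeend [0.5344 0.0212 0.0411]
dowelend [ 0.5509 -0.0671  0.0419]
block c [ 0.4678 -0.0514  0.0115]
chan rim [ 0.4517  0.1283 -0.0111]
```

```bash
cat >> h.py <<'E'
def box(x,y,yaw,L,W,z0,z1):
    c,s=np.cos(np.radians(yaw)),np.sin(np.radians(yaw))
    return np.array([[x+c*a*L/2-s*b*W/2,y+s*a*L/2+c*b*W/2,z] for z in (z0,z1) for a,b in ((-1,-1),(1,-1),(1,1),(-1,1))])
def draw(m,im,B,sc,col=(0,0,255)):
    p=proj(m,B)*sc+ (sc-1)/2
    for i in range(4):
        for a,b in ((i,(i+1)%4),(4+i,4+(i+1)%4)): cv2.line(im,tuple(int(round(v*8)) for v in p[a]),tuple(int(round(v*8)) for v in p[b]),col if a>3 else (255,0,255),1,cv2.LINE_AA,3)
def overlay(n,Bs,ctr,w,h,sc):
    m,im=load(n);x0,y0=int(ctr[0]-w/2),int(ctr[1]-h/2);x0=max(0,min(x0,560-w));y0=max(0,min(y0,420-h))
    mm=dict(m);K=m['camera_matrix'].copy();K[0,2]-=x0;K[1,2]-=y0;mm['camera_matrix']=K
    r=cv2.resize(im[y0:y0+h,x0:x0+w],None,fx=sc,fy=sc,interpolation=cv2.INTER_CUBIC)
    for B in Bs: draw(mm,r,B,sc)
    return r
E
cat > ov.py <<'E'
from h import *
blk=box(.4445,-.062,-5.5,.05,.034,0,.028);ch=box(.4318,.113,49.5,.05,.034,0,.028)
tb=box(.5957,.033,8.7,.12,.022,.025,.036);dw=box(.6105,-.056,8.7,.12,.022,.025,.036);cr=box(.6025,-.0115,8.7,.11,.16,0,.006)
o=[]
o.append(np.hstack([overlay(n,[blk],c,66,66,4) for n,c in (('w2',(355,200)),('w3',(262,197)),('top0',(304,253)))]))
o.append(np.hstack([overlay(n,[ch],c,66,66,4) for n,c in (('w2',(212,190)),('w3',(114,184)),('w1',(260,175)))]))
cv2.imwrite('pics/ov.png',np.vstack(o))
cv2.imwrite('pics/ov2.png',np.hstack([overlay('w2',[tb,dw,cr],(340,65),190,130,2),overlay('top0',[tb,dw,cr],(283,181),95,65,4)]))
E
python3 ov.py
```

```text
(no output)
```

View pics/ov.png

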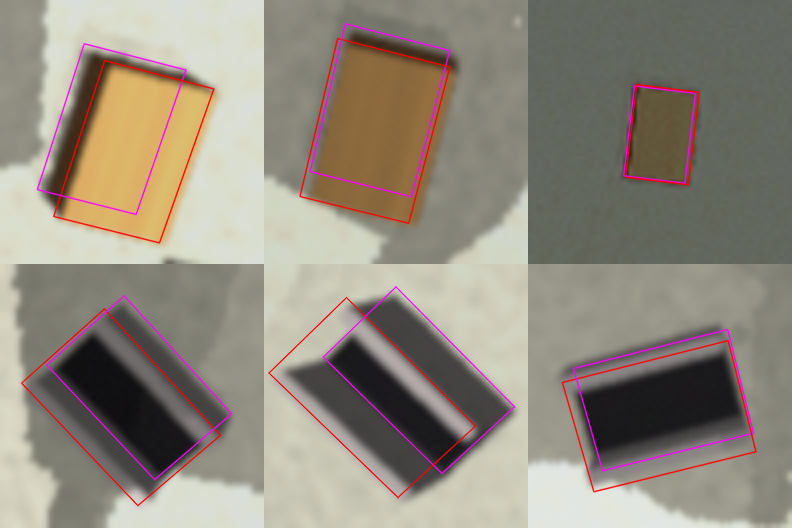

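View pics/ov2.png

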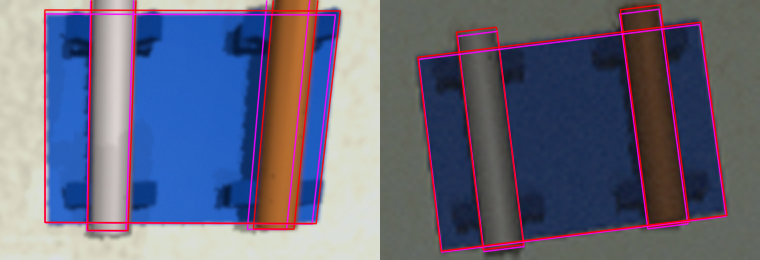

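The wireframes fit the block, channel, tube, dowel and cradle within 1–2 mm in every view, and their heights are consistent: 28 mm tops and the rod axis at 36–38 mm. Next I pick the dowel at (0.610,-0.056).

```bash
python3 -m jog '[[[0.363,-0.005,0],0.002,0],[[0.363,-0.005,0],0.002,0],[[0.363,-0.005,0.1],0.002,0],[[0.363,-0.005,0.25],0.002,0],[[0.363,-0.005,0.38],0.002,0],[[0.363,-0.005,0.46],0.002,0],[[0.363,-0.005,0.5],0.002,0],[[0.363,-0.005,0.5245],0.002,0],[[0.363,-0.005,0.5245],0.002,0],[[0.363,-0.005,0.5245],0.002,0]]' 15
python3 -m jog '[[[0,0,0],0,0.8],[[0,0,0],0,0.8],[[0,0,0],0,0.8],[[0,0,0],0,0.8],[[0,0,0],0,0.8],[[0,0,0],0,0.8],[[0,0,0],0,0.8],[[0,0,0],0,0.8]]' 15
```

```text
time: 6.88
tool_pos: [0.6107, -0.0575, 0.1963]
tool_rot: [3.141, -0.002, 0.149]
contact_force: [0.3, 0.5, 0.7]
opening: 0.0918
grip_force: 0.0
time: 7.88
tool_pos: [0.6102, -0.057, 0.1949]
tool_rot: [-3.141, 0.0, 0.149]
contact_force: [0.0, 2.2, 0.7]
opening: 0.0217
grip_force: 15.0
```

```bash
python3 -m jog '[[[0,0,-0.1],0,0.8],[[0,0,-0.25],0,0.8],[[0,0,-0.4],0,0.8],[[-0.56,0.543,-0.51],0.064,0.8],[[-0.56,0.543,-0.51],0.064,0.8],[[-0.56,0.543,-0.51],0.064,0.8],[[-0.56,0.543,-0.51],0.064,0.8],[[-0.56,0.543,-0.51],0.064,0.8],[[-0.56,0.543,-0.51],0.064,0.8],[[-0.56,0.543,-0.51],0.064,0.8],[[-0.56,0.543,-0.51],0.064,0.8],[[-0.56,0.543,-0.51],0.064,0.8]]'
python3 snap.py w4 wood_tray
cat > ov3.py <<'E'
from h import *
def tray(x,y,yaw):
    c,s=np.cos(np.radians(yaw)),np.sin(np.radians(yaw));P=lambda u,v:(x+c*u-s*v,y+s*u+c*v)
    o=[box(x,y,yaw,.13,.19,0,.006)]
    for u in(-.04,.04):o.append(box(*P(u,-.05),yaw,.012,.04,.006,.04))
    o.append(box(*P(0,.0455),yaw,.122,.091,.006,.010));return o
E
python3 - <<'E'
from ov3 import *
wd=lambda H,S,V:((H<30)&(S>60))
for n in('w3','w4','top0'):print(n,blob(n,wd,.503,-.305,.006,.26,21))
T=tray(.503,-.3045,-2.8)
m,_=load('w4');print(proj(m,[[.503,-.3045,.006]]),proj(load('w3')[0],[[.503,-.3045,.006]]))
a=overlay('w4',T,(280,120),400,240,2)
b=overlay('top0',T,(411,229),100,75,4)
cv2.imwrite('pics/ov4.png',a);
T=tray(.5129,.3145,-13.3)
c=overlay('top0',T,(136,218),100,75,4);d=overlay('w3',tray(.503,-.3045,-2.8),(455,170),200,140,2)
cv2.imwrite('pics/ov5.png',np.vstack([np.hstack([b,c]),np.hstack([d,d*0])])[:600])
E
```

```text
time: 9.38
tool_pos: [0.4217, -0.3043, 0.3986]
tool_rot: [-3.141, 0.0, -0.05]
contact_force: [0.2, -0.9, -0.8]
opening: 0.0214
grip_force: 15.0
9.425 [ 0.42163008 -0.30443747  0.3986882 ] [-1.79975767e+02  1.43833678e-02 -2.87534498e+00] [-7.72854215e-01  3.38071480e-01  1.54731953e+00  1.58968957e-04
  1.25666967e+00  8.48077248e-01]
wood_tray [([0.503, -0.299, 0.001], 0.94)]
w3 (0.5025, -0.3021, array([131.4, 195. ]), np.float32(87.7))
w4 (0.4705, -0.3, array([190.6, 196. ]), np.float32(177.7))
top0 (0.4695, -0.3, array([ 61.3, 187.1]), np.float32(87.6))
[[270.80111805 109.32370291]] [[456.41320288 177.00201636]]
```

View pics/ov4.png

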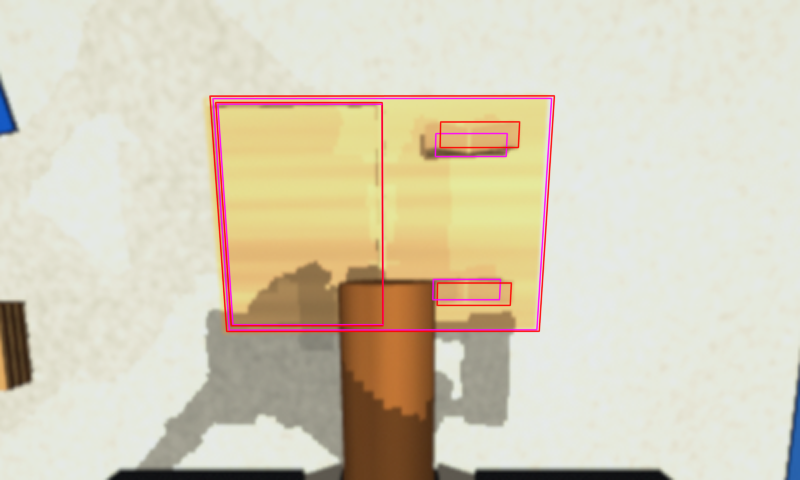

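View pics/ov5.png

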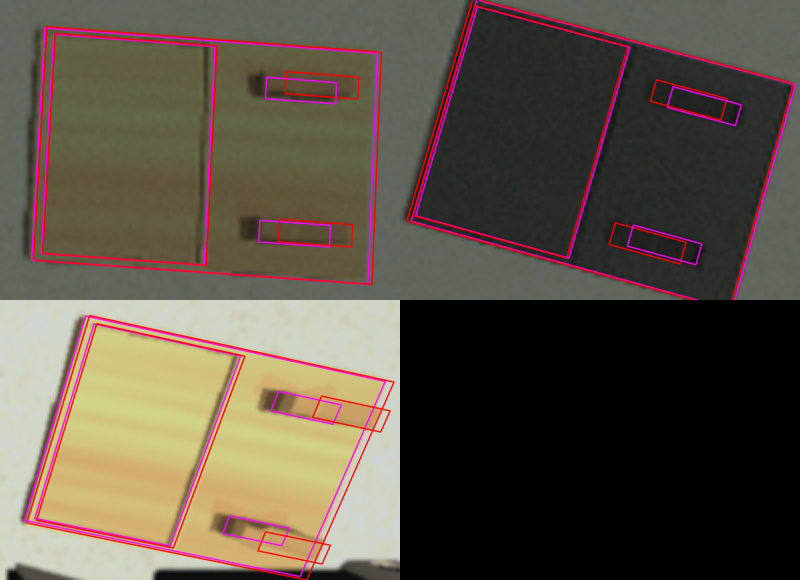

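The tray wireframe fits in all views (plate corners in w4 at about (185,48)–(357,48)). The dowel is held level, with its front end at pixel (274,141). I check how well it is centred in the grip.

```bash
python3 - <<'E'
from ov3 import *
m,_=load('w4');s=observe();p=plane(m,[(274,141.5)],s['tool_pos'][2]-.159+.009)[0]
R=Ro.from_euler('xyz',s['tool_rot']).as_matrix();print('end in tool',R.T@(p-s['tool_pos']))
e=np.array([np.cos(np.radians(-2.7)),np.sin(np.radians(-2.7)),0])
print('rows',rows([.5006,-.354,.196]),rows([.5006,-.354,.24]),rows([.5006,-.354,.30]))
E
```

```text
end in tool [ 6.02921214e-02 -1.03902358e-04  1.49990878e-01]
rows [0.2038 0.1134 0.5068] [0.2037 0.1134 0.3968] [0.2037 0.1134 0.2468]
```

```bash
python3 -m jog '[[[0.204,0.113,0],-0.001,0.8],[[0.204,0.113,0.15],-0.001,0.8],[[0.204,0.113,0.3],-0.001,0.8],[[0.204,0.113,0.4],-0.001,0.8],[[0.204,0.113,0.45],-0.001,0.8],[[0.204,0.113,0.48],-0.001,0.8],[[0.204,0.113,0.49],-0.001,0.8],[[0.204,0.113,0.5],-0.001,0.8],[[0.204,0.113,0.505],-0.001,0.8],[[0.204,0.113,0.507],-0.001,0.8],[[0.204,0.113,0.507],-0.001,0.8]]'
```

```text
time: 10.85
tool_pos: [0.5003, -0.3546, 0.1979]
tool_rot: [3.141, -0.002, -0.049]
contact_force: [-1.4, 2.8, 7.0]
opening: 0.0215
grip_force: 15.0
```

```bash
python3 -m jog '[[[0,-0.003,0],0,0.8],[[0,-0.003,0],0,0.8],[[0,-0.003,0],0,0.8],[[0,-0.003,0],0,0.8]]'; python3 -m jog '[[[0,-0.002,0],0,0.8],[[0,-0.002,0],0,0.8],[[0,-0.002,0],0,0.8]]'
```

```text
time: 11.35
tool_pos: [0.5004, -0.3536, 0.1969]
tool_rot: [3.141, -0.001, -0.049]
contact_force: [0.3, 2.3, 6.2]
opening: 0.0214
grip_force: 15.0
time: 11.72
tool_pos: [0.5002, -0.3528, 0.1961]
tool_rot: [-3.141, -0.0, -0.049]
contact_force: [-0.2, 1.4, 2.0]
opening: 0.0216
grip_force: 15.0
```

```bash
python3 -m jog '[[[0,-0.002,0],0,0.8],[[0,-0.002,0],0,0.75],[[0,-0.002,0],0,0.7],[[0,-0.002,0],0,0.5],[[0,-0.002,0],0,0.5],[[0,-0.002,0],0,0.5],[[0,-0.002,-0.05],0,0.5],[[0,-0.002,-0.15],0,0.5],[[0,-0.002,-0.25],0,0.2],[[0,-0.002,-0.25],0,0]]'
python3 - <<'E'
from h import *
print(rows([.4445,-.062,.181]))
E
```

```text
time: 12.98
tool_pos: [0.5008, -0.3525, 0.2998]
tool_rot: [3.137, -0.006, -0.049]
contact_force: [-0.4, 0.5, -0.2]
opening: 0.0613
grip_force: 0.0
[-0.1779 -0.7199  0.2927]
```

```bash
python3 -m jog '[[[-0.176,-0.719,0],0.015,0],[[-0.176,-0.719,0],0.015,0],[[-0.176,-0.719,0],0.015,0],[[-0.176,-0.719,0],0.015,0],[[-0.176,-0.719,0],0.015,0],[[-0.176,-0.719,0.12],0.015,0],[[-0.176,-0.719,0.2],0.015,0],[[-0.176,-0.719,0.25],0.015,0],[[-0.176,-0.719,0.265],0.015,0],[[-0.176,-0.719,0.265],0.015,0]]'
```

```text
time: 14.22
tool_pos: [0.4439, -0.0613, 0.1899]
tool_rot: [-3.141, 0.001, -0.096]
contact_force: [0.2, 0.6, -0.5]
opening: 0.0916
grip_force: 0.0
```

```bash
python3 -m jog '[[[0,0.001,0.022],0,0],[[0,0.001,0.022],0,0.7],[[0,0.001,0.022],0,0.7],[[0,0.001,0.022],0,0.7],[[0,0.001,0.022],0,0.7],[[0,0.001,0.022],0,0.7],[[0,0.001,0.022],0,0.7],[[0,0.001,0.022],0,0.7]]' 15
python3 -m jog '[[[0,0,-0.08],0,0.7],[[0,0,-0.2],0,0.7],[[0,0,-0.3],0,0.7],[[0,0,-0.3],0,0.7]]'
python3 - <<'E'
from h import *
print(rows([.5051,-.2574,.189]))
E
```

```text
time: 15.22
tool_pos: [0.444, -0.0617, 0.1813]
tool_rot: [-3.142, -0.0, -0.096]
contact_force: [-0.2, -0.0, -0.1]
opening: 0.0336
grip_force: 15.0
time: 15.72
tool_pos: [0.4446, -0.0619, 0.304]
tool_rot: [3.14, -0.006, -0.096]
contact_force: [0.9, 0.7, -0.7]
opening: 0.0337
grip_force: 15.0
[0.1955 0.4717 0.2893]
```

```bash
python3 -m jog '[[[0.196,0.472,0],-0.0155,0.7],[[0.196,0.472,0],-0.0155,0.7],[[0.196,0.472,0],-0.0155,0.7],[[0.196,0.472,0],-0.0155,0.7],[[0.196,0.472,0.1],-0.0155,0.7],[[0.196,0.472,0.2],-0.0155,0.7],[[0.196,0.472,0.25],-0.0155,0.7],[[0.196,0.472,0.27],-0.0155,0.7],[[0.196,0.472,0.278],-0.0155,0.7],[[0.196,0.472,0.282],-0.0155,0.7],[[0.196,0.472,0.284],-0.0155,0.7],[[0.196,0.472,0.284],-0.0155,0.7]]'
```

```text
time: 17.23
tool_pos: [0.5039, -0.2572, 0.1882]
tool_rot: [3.141, -0.001, -0.048]
contact_force: [0.5, 0.3, -0.7]
opening: 0.0342
grip_force: 15.0
```

```bash
python3 -m jog '[[[0.002,0,0.001],0,0.7],[[0.002,0,0.002],0,0.7],[[0.002,0,0.003],0,0.7],[[0.002,0,0.003],0,0.7]]'
```

```text
time: 17.73
tool_pos: [0.5048, -0.2572, 0.1873]
tool_rot: [3.141, -0.001, -0.048]
contact_force: [-1.8, 1.7, 6.7]
opening: 0.0337
grip_force: 15.0
```

```bash
python3 -m jog '[[[0.0,0,0],0,0.62],[[0,0,0],0,0.6],[[0,0,0],0,0.4],[[0,0,0],0,0.4],[[0,0,0],0,0.4],[[0,0,-0.06],0,0.4],[[0,0,-0.18],0,0.3],[[0,0,-0.28],0,0.1],[[0,0,-0.28],0,0]]'
python3 - <<'E'
from h import *
print(rows([.5945,.033,.195]))
E
```

```text
time: 18.85
tool_pos: [0.5053, -0.2576, 0.3019]
tool_rot: [3.138, -0.006, -0.047]
contact_force: [-0.5, 0.1, -1.0]
opening: 0.0798
grip_force: 0.0
[ 0.1866 -0.7372  0.2657]
```

```bash
python3 -m jog '[[[0.187,-0.737,0],-0.0635,0],[[0.187,-0.737,0],-0.0635,0],[[0.187,-0.737,0],-0.0635,0],[[0.187,-0.737,0],-0.0635,0],[[0.187,-0.737,0],-0.0635,0],[[0.187,-0.737,0],-0.0635,0],[[0.187,-0.737,0.1],-0.0635,0],[[0.187,-0.737,0.18],-0.0635,0],[[0.187,-0.737,0.22],-0.0635,0],[[0.187,-0.737,0.25],-0.0635,0],[[0.187,-0.737,0.257],-0.0635,0],[[0.187,-0.737,0.257],-0.0635,0]]'
python3 -m jog '[[[0,0,0],0,0.8],[[0,0,0],0,0.8],[[0,0,0],0,0.8],[[0,0,0],0,0.8],[[0,0,0],0,0.8],[[0,0,0],0,0.8],[[0,0,0],0,0.8],[[0,0,0],0,0.8]]' 15
```

```text
time: 20.35
tool_pos: [0.5937, 0.0336, 0.1964]
tool_rot: [3.141, -0.001, 0.152]
contact_force: [0.8, 0.1, -0.6]
opening: 0.0918
grip_force: 0.0
time: 21.35
tool_pos: [0.5936, 0.0325, 0.1962]
tool_rot: [3.139, -0.0, 0.152]
contact_force: [-0.9, -7.1, 2.0]
opening: 0.0214
grip_force: 15.0
```

```bash
python3 -m jog '[[[0,0,-0.1],0,0.8],[[0,0,-0.25],0,0.8],[[0,0,-0.4],0,0.8],[[-0.293,-0.797,-0.51],0.122,0.8],[[-0.293,-0.797,-0.51],0.122,0.8],[[-0.293,-0.797,-0.51],0.122,0.8],[[-0.293,-0.797,-0.51],0.122,0.8],[[-0.293,-0.797,-0.51],0.122,0.8],[[-0.293,-0.797,-0.51],0.122,0.8],[[-0.293,-0.797,-0.51],0.122,0.8],[[-0.293,-0.797,-0.51],0.122,0.8],[[-0.293,-0.797,-0.51],0.122,0.8]]'
python3 snap.py w5 metal_tray
python3 - <<'E'
from ov3 import *
f=lambda H,S,V:(V<100)
for n in('w2','w5','top0'):
  m,im=load(n);print(n,im.shape,proj(m,[[.5129,.3145,.006]]))
cv2.imwrite('pics/ov6.png',overlay('w5',tray(.5129,.3145,-13.3),(280,120),400,300,2))
E
```

```text
time: 22.85
tool_pos: [0.4299, 0.3301, 0.3995]
tool_rot: [3.141, 0.0, -0.233]
contact_force: [0.2, 0.7, -0.0]
opening: 0.0213
grip_force: 15.0
22.9 [0.42990267 0.33014384 0.39947898] [ 1.79978638e+02  1.45026536e-02 -1.33533016e+01] [ 5.13498196e-01  3.77511456e-01  1.48554038e+00 -1.06264414e-04
  1.27897981e+00  2.31738415e+00]
metal_tray [([0.431, 0.113, 0.003], 0.74), ([0.511, 0.308, 0.0], 0.68)]
w2 (420, 560, 3) [[46.47810302 94.67737082]]
w5 (420, 560, 3) [[270.20476742 106.56216308]]
top0 (420, 560, 3) [[135.31589089 217.58189526]]
```

View pics/ov6.png

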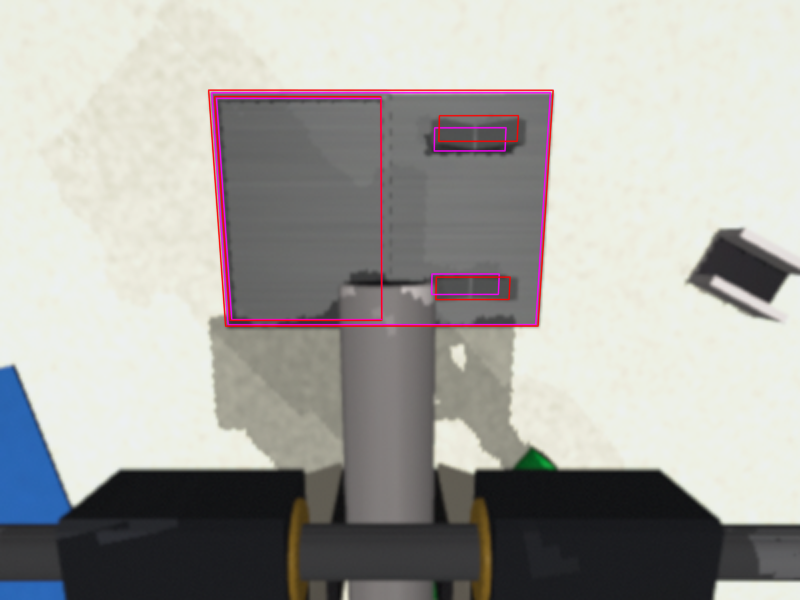

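The tray wireframe fits within about 1 mm and the tube is centred in the grip (end at (274,142)). Next I place the tube.

```bash
python3 - <<'E'
from h import *
print(rows([.5016,.2668,.197]))
E
```

```text
[0.2112 0.1127 0.5064]
```

```bash
python3 -m jog '[[[0.211,0.113,0],0,0.8],[[0.211,0.113,0.15],0,0.8],[[0.211,0.113,0.3],0,0.8],[[0.211,0.113,0.4],0,0.8],[[0.211,0.113,0.45],0,0.8],[[0.211,0.113,0.48],0,0.8],[[0.211,0.113,0.49],0,0.8],[[0.211,0.113,0.5],0,0.8],[[0.211,0.113,0.505],0,0.8],[[0.211,0.113,0.507],0,0.8],[[0.211,0.113,0.507],0,0.8]]'
```

```text
time: 24.32
tool_pos: [0.5012, 0.2677, 0.1982]
tool_rot: [-3.141, -0.001, -0.231]
contact_force: [-1.9, -1.4, 5.2]
opening: 0.0216
grip_force: 15.0
```

```bash
python3 -m jog '[[[0,0.0025,0],0,0.8],[[0,0.0025,0],0,0.8],[[0,0.0025,0],0,0.8]]'; python3 -m jog '[[[0,0.002,0],0,0.8],[[0,0.002,0],0,0.8],[[0,0.002,0],0,0.8]]'
```

```text
time: 24.7
tool_pos: [0.5009, 0.2668, 0.1973]
tool_rot: [-3.141, -0.001, -0.231]
contact_force: [-1.0, -1.0, 3.5]
opening: 0.0216
grip_force: 15.0
time: 25.08
tool_pos: [0.5005, 0.266, 0.1967]
tool_rot: [3.141, 0.001, -0.231]
contact_force: [-0.5, -0.1, -1.0]
opening: 0.0214
grip_force: 15.0
```

```bash
python3 -m jog '[[[0.001,0,0.002],0,0.8],[[0.001,0,0.002],0,0.8],[[0.001,0,0.002],0,0.75],[[0.001,0,0.002],0,0.7],[[0.001,0,0.002],0,0.5],[[0.001,0,0.002],0,0.5],[[0.001,0,0.002],0,0.5],[[0.001,0,-0.05],0,0.5],[[0.001,0,-0.15],0,0.5],[[0.001,0,-0.25],0,0.2],[[0.001,0,-0.25],0,0]]'
python3 - <<'E'
from h import *
print(rows([.4318,.113,.181]))
E
```

```text
time: 26.45
tool_pos: [0.5018, 0.2662, 0.3003]
tool_rot: [-3.138, -0.006, -0.231]
contact_force: [0.3, -0.7, -1.7]
opening: 0.0615
grip_force: 0.0
[-0.0842  0.4142  0.296 ]
```

```bash
python3 -m jog '[[[-0.084,0.414,0],-0.348,0],[[-0.084,0.414,0],-0.348,0],[[-0.084,0.414,0],-0.348,0],[[-0.084,0.414,0],-0.348,0],[[-0.084,0.414,0],-0.348,0],[[-0.084,0.414,0],-0.348,0],[[-0.084,0.414,0.1],-0.348,0],[[-0.084,0.414,0.2],-0.348,0],[[-0.084,0.414,0.25],-0.348,0],[[-0.084,0.414,0.265],-0.348,0],[[-0.084,0.414,0.265],-0.348,0]]'
```

```text
time: 27.82
tool_pos: [0.4303, 0.1124, 0.1907]
tool_rot: [-3.141, 0.001, 0.862]
contact_force: [-0.2, -0.1, 0.0]
opening: 0.0919
grip_force: 0.0
```

```bash
python3 -m jog '[[[0.003,0.002,0.024],0,0],[[0.003,0.002,0.024],0,0.7],[[0.003,0.002,0.024],0,0.7],[[0.003,0.002,0.024],0,0.7],[[0.003,0.002,0.024],0,0.7],[[0.003,0.002,0.024],0,0.7],[[0.003,0.002,0.024],0,0.7],[[0.003,0.002,0.024],0,0.7]]' 15
python3 -m jog '[[[0,0,-0.08],0,0.7],[[0,0,-0.2],0,0.7],[[0,0,-0.3],0,0.7],[[0,0,-0.3],0,0.7]]'
python3 - <<'E'
from h import *
c,s=np.cos(np.radians(-13.3)),np.sin(np.radians(-13.3));t=[.5125-s*.0455,.3145+c*.0455,.188];print(t,rows(t))
E
```

```text
time: 28.82
tool_pos: [0.4317, 0.1128, 0.1814]
tool_rot: [-3.142, -0.0, 0.862]
contact_force: [1.2, -0.0, 0.7]
opening: 0.0341
grip_force: 15.0
time: 29.32
tool_pos: [0.4325, 0.1129, 0.304]
tool_rot: [3.137, -0.005, 0.862]
contact_force: [0.1, -0.0, -1.1]
opening: 0.0338
grip_force: 15.0
[np.float64(0.5229672630420588), np.float64(0.35877963871135754), 0.188] [ 0.6125 -0.2296  0.2919]
```

```bash
python3 -m jog '[[[0.613,-0.23,0],0.348,0.7],[[0.613,-0.23,0],0.348,0.7],[[0.613,-0.23,0],0.348,0.7],[[0.613,-0.23,0],0.348,0.7],[[0.613,-0.23,0],0.348,0.7],[[0.613,-0.23,0],0.348,0.7],[[0.613,-0.23,0],0.348,0.7],[[0.613,-0.23,0.1],0.348,0.7],[[0.613,-0.23,0.2],0.348,0.7],[[0.613,-0.23,0.25],0.348,0.7],[[0.613,-0.23,0.27],0.348,0.7],[[0.613,-0.23,0.275],0.348,0.7]]'
python3 -m jog '[[[0,0,0.004],0,0.7],[[0,0,0.007],0,0.7],[[0,0,0.009],0,0.7],[[0,0,0.009],0,0.7]]'
```

```text
time: 30.82
tool_pos: [0.5216, 0.3586, 0.1911]
tool_rot: [3.141, 0.0, -0.23]
contact_force: [0.2, 0.9, -0.2]
opening: 0.0337
grip_force: 15.0
time: 31.32
tool_pos: [0.5215, 0.3589, 0.188]
tool_rot: [-3.141, -0.0, -0.231]
contact_force: [-0.6, -0.0, -0.2]
opening: 0.0341
grip_force: 15.0
```

```bash
python3 -m jog '[[[0.003,0,0.001],0,0.7],[[0.003,0,0.002],0,0.7],[[0.003,0,0.0025],0,0.7],[[0.003,0,0.0025],0,0.7]]'
python3 -m jog '[[[0.0,0,0],0,0.62],[[0,0,0],0,0.6],[[0,0,0],0,0.4],[[0,0,0],0,0.4],[[0,0,0],0,0.4],[[0,0,-0.06],0,0.4],[[0,0,-0.18],0,0.3],[[0,0,-0.4],0,0.1],[[-0.2,0.2,-0.5],0,0],[[-0.2,0.2,-0.5],0,0],[[-0.2,0.2,-0.5],0,0],[[-0.2,0.2,-0.5],0,0]]'
python3 snap.py w6 tube channel
python3 - <<'E'
from ov3 import *
im=cams.read_camera('top')[:,:,::-1].copy()
for t in ['dowel','tube','block','channel']:print(t,[(np.round(d['position'],3).tolist(),round(d['confidence'],2)) for d in models.pinpoint(t,'top')][:2])
cv2.imwrite('pics/top1.png',im)
def load2(n):return mod('top'),cv2.imread('pics/top1.png')
import h;l=h.load;h.load=load2
a=overlay('top1',[box(.5006,-.3527,-2.7,.12,.022,.025,.036),box(.5051,-.2574,-2.7,.05,.034,.006,.034)],(411,229),100,75,4)
b=overlay('top1',[box(.501,.2665,-13.3,.12,.022,.025,.036),box(.523,.3588,-13.3,.05,.034,.006,.034)],(136,218),100,75,4)
h.load=l
c=cv2.resize(cv2.imread('pics/w6.png')[:240],(560,240))
cv2.imwrite('pics/fin.png',np.vstack([np.hstack([a,b]),np.hstack([c,np.zeros((240,240,3),np.uint8)])]))
E
```

```text
time: 31.82
tool_pos: [0.5228, 0.3586, 0.1874]
tool_rot: [-3.141, -0.001, -0.231]
contact_force: [-0.9, -0.6, 4.1]
opening: 0.0339
grip_force: 15.0
time: 33.33
tool_pos: [0.4266, 0.2991, 0.3872]
tool_rot: [-3.14, -0.001, -0.231]
contact_force: [0.3, 0.2, 0.7]
opening: 0.0915
grip_force: 0.0
33.375 [0.42702167 0.29931137 0.38639466] [-1.79982445e+02 -1.55625451e-02 -1.32558126e+01] [4.64294669e-01 3.51074347e-01 1.56357620e+00 6.49259256e-05
 1.22653724e+00 2.26642663e+00]
tube [([0.31, 0.295, 0.012], 0.93), ([0.502, 0.265, 0.039], 0.71)]
channel [([0.525, 0.356, 0.008], 0.61)]
dowel [([0.5, -0.351, 0.035], 0.98), ([0.606, -0.015, -0.002], 0.32)]
tube [([0.308, 0.296, 0.011], 0.93), ([0.501, 0.268, 0.036], 0.67)]
block [([0.601, -0.014, -0.002], 0.41)]
channel [([0.523, 0.358, 0.008], 0.71), ([0.741, -0.236, -0.002], 0.41)]
```

View pics/fin.png

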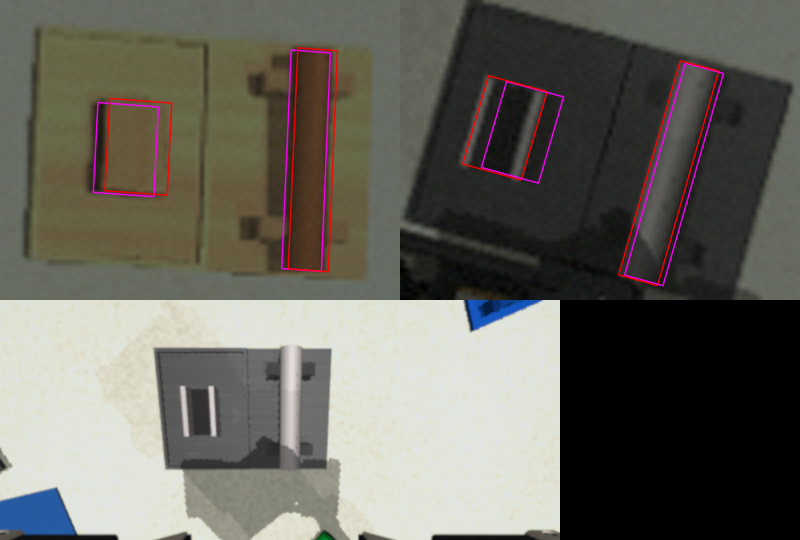

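The picture shows all four parts at their places. The block and dowel are in the wood tray and the channel and tube in the metal tray, each matching its target outline within about 1 mm. The rods lie in the Vs, and the gripper is clear and open.

```bash
python3 -c "
from cell import robot
print(robot.hand_in())"
```

```text
the job is handed in; nothing more can be done
None
```

I placed all four parts and handed the job in at about 33 s: dowel and block in the plywood tray, tube and channel in the steel tray. The last pictures showed each within about 1 mm of its target; the bystanders and green look-alike were left alone, and no verdict came back.

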